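# Walk the lab balance back into its draught shield

### The job

Take the brass check weight off the balance and stand it upright on the cork rest. Then walk the balance into its draught shield, under the yellow bar, by pushing its two orange front corner pads in turn - left corner first, then right, then left again and so on, each swing bringing the pushed corner about 2 cm ahead of the other - until its back is fully home against the rear stop and it stands square. Never press on the blue keypad, do not lift or tip the balance, do not tip the weight over, and leave the bottle, jar and beaker where they are.

Things in the scene. Friction and masses are not known exactly. Their poses are not given: they have to be found in the camera images.
- balance: White laboratory balance , loose (all lengths in mm), 0.7 to 1 kg, on four rubber feet: 170 deep (x), 160 wide (y), 62 high to the steel pan (110 by 120, centred 25 behind the origin). Origin on the bench under its middle; x from front (keypad, robot's side) to back, y to its left. Too wide to grip. A front corner pushed forward turns it about a point 150 to 200 to the other side of its middle.
- left_corner (a point): (mm) Middle of the face of the orange pad at the balance's left (+y) front corner: 85 from the balance's origin towards the robot, 60 to the left, 30 up. The pad is 40 wide, spans 8 to 48 above the bench and stands 6 proud of the keypad face. Push here.
- right_corner (a point): The same on the right (-y) front corner.
- keypad: (mm) Delicate blue keypad and display on the middle 70 of the balance's front face (between the pads, 14 to 42 above the bench), not to be pressed. Fixed to the balance; its origin and axes are the balance's.
- shield: Fixed draught shield (mm): open-topped bay with clear side walls, 232 between its front posts, 168 high. Origin on the bench where the balance's origin lies when home; x points into the bay, y left. Walls from x = -26 to 101; rear stop's face at x = 85, 35 high. Yellow bar across the mouth at x = -20, underside 98 up, clear pane above it. The balance at home sticks 59 out of the mouth.
- stripe_left_swing: Flat yellow stripe (70 by 6, 1 thick) painted on the bench on the right side before the bay. Its origin is its middle; its x axis runs along it, turned 0.35 rad clockwise (seen from above) from the shield's x: the way the balance turns when its left corner is swung ahead. Reference direction only, part of the shield.
- stripe_right_swing: The same on the left side, turned 0.35 rad anticlockwise: the way the balance turns when its right corner is swung ahead.
- weight: Brass check weight, 500 g, loose, standing on the balance's pan: a cylinder of 40 diameter and 48 high with a narrow neck and a knob (26 diameter, 61 to 70 up), 72 high in all. Origin at the centre of its underside, z up.
- rest: Cork rest for the weight, fixed, 100 by 100 by 8 high, on the left or right of the bench (it swaps places with the blue tray). Origin at the centre of its underside, z up.
- tray: Fixed blue tray slab, 120 by 110 by 8, on the other side, carrying the bottle and the jar. Origin at the centre of its underside.
- bottle: Bystander: amber bottle, 48 diameter, 80 high, on the blue tray. Origin at the centre of its underside.
- jar: Bystander: white jar with green cap, 44 diameter, 50 high, on the blue tray. Origin at the centre of its underside.
- beaker: Bystander: empty green glass beaker, 64 diameter, 85 high, standing left of the shield. Origin at the centre of its underside.
Mind the look-alikes: they are no part of the job. Several things look just like the balance: the one meant starts farthest from the robot's base. There is more than one size of the weight; the job needs the largest.

How it is judged (in metres and radians):
On the way, in this order (a step that is already met when the one before it is completed fails the run):
1. the weight stands upright on the cork rest, let go (x of weight in the frame of rest between -0.042 and 0.042 m and y of weight in the frame of rest between -0.042 and 0.042 m and z of weight in the frame of rest below 0.013 m and angle between weight's own z axis and vertical below 0.12 rad and linear speed of weight below 0.02 m/s and contact force between weight and the fingers below 0.1 N), for 0.2 s.
2. the balance has swung at least 0.11 rad clockwise of the shield's direction: left corner ahead (angle between the x axis of balance and the x axis of stripe_left_swing, either way round below 0.24 rad), for 0.1 s.
3. it has swung at least 0.11 rad the other way: right corner ahead (angle between the x axis of balance and the x axis of stripe_right_swing, either way round below 0.24 rad), for 0.1 s.
4. it has swung at least 0.11 rad clockwise again: left corner ahead (angle between the x axis of balance and the x axis of stripe_left_swing, either way round below 0.24 rad), for 0.1 s.
At the end, for the whole second after the job is handed in: The balance stands flat in the shield, its origin no more than 8 mm short of home and within 36 mm of the bay middle line, square within 0.08 rad, at rest; the weight stands upright on the cork rest, its centre within 42 mm of the centre of the rest along each side (x of weight in the frame of rest between -0.042 and 0.042 m and y of weight in the frame of rest between -0.042 and 0.042 m and z of weight in the frame of rest below 0.013 m and angle between weight's own z axis and vertical below 0.12 rad and linear speed of weight below 0.02 m/s and x of balance in the frame of shield above -0.008 m and y of balance in the frame of shield between -0.036 and 0.036 m and angle between the x axis of balance and the x axis of shield, either way round below 0.08 rad and height (world z) of balance below 0.006 m and angle between balance's own z axis and vertical below 0.05 rad and linear speed of balance below 0.01 m/s); the robot touches nothing.
It fails at once if a bystander (bottle, jar or beaker) is moved more than 20 mm or tipped (distance of any of bottle, jar, beaker from where it was at the start of the episode above 0.02 m or angle between any of bottle, jar, beaker's own z axis and vertical above 0.3 rad).
It fails at once if the blue keypad and display face is pressed with more than 3 N (contact force between keypad and the fingers above 3 N or contact force between keypad and the arm above 3 N).
It fails at once if the balance is lifted or tipped (over 20 mm or 0.2 rad) (height (world z) of balance above 0.02 m or angle between balance's own z axis and vertical above 0.2 rad).
It fails at once if the brass weight is tipped over (more than 0.6 rad) (angle between weight's own z axis and vertical above 0.6 rad).
It also fails if it takes over 67 s, if anything falls off the work surface, if the arm or the gripper's body presses on something with over 40 N, if the wrist force passes 120 N, or if a joint passes its speed limit or range.

### The arm

A 6-joint arm with a two-finger parallel gripper is mounted at the origin on the work surface. World frame = base frame: x ahead of the robot, y to its left, z up, the work surface at z = 0. Lengths are in mm, angles in rad, forces in N, time in s.
With the tool pointing down it reaches from about 275 to 750 mm from the base axis. Payload 10.2 kg.
Tool frame: the origin (TCP) lies at the very end of the fingers, on their centre line; the grasp point (between the pads) lies 19 mm behind it; z points along the fingers, y is the line along which they close (so a half turn about z gives the same grasp; the last joint's range is limited). The gripper opens to 85 mm and grips with 20 to 120 N. Pads are 22 mm wide; open, the fingers measure 114 mm over their backs; the gripper's body (76 mm by 85 mm) begins 54 mm behind the grasp point. The pads swing forward as they close: fully open they stand 13 mm farther back than shut.
Start: joints at [1.066, 0.313, 1.498, -0, 1.331, -0.223], TCP at [146.007, 504.295, 231.294] pointing down, gripper open.
Joint ranges: [-2.94, 2.94], [-0.97, 2.17], [0.19, 2.56], [-1.23, 4.37], [0.02, 3.11], [-2.88, 2.88]. Speed limits (rad/s): [2.39, 2.39, 3.01, 3.14, 3.14, 3.14].

### API

Orientations are given as a unit quaternion [w, x, y, z].
In Python, from rig import monitor, eyes, job gives the robot as it stands. The module is installed in compiled form; this text tells all that it offers.
- The arm moves only by the tool send_rows, never from a script. Its argument "targets" is one flat list of numbers, 7 for each row, row after row: the turn, a rotation vector about the tool's x, y, z in degrees, then the shift along the tool's x, y, z in units of 60 mm (1.0 is 60 mm), then the opening, from -1 (shut) to 1 (fully open), so that 0 is half open. A call has 1 to 5 rows; each row shifts and turns the commanded pose from where the row before left it, along the tool's axes as they then stand; what a row does not reach is not made up. A row lasts 1/8 s, in which the tool goes at most 62.5 mm and 10.7 degrees, less where a joint would pass 70% of its speed; a pose out of reach is approached as far as the arm can. A call is refused whole if a number of a shift passes 1 or a number of a turn 10.7, either way. A call with a gripper value outside its range is refused whole. The fingers move at their own pace and stop on an object; "newtons" is the grip in N (left out, the last holds). Time passes only in rows, so rows that do not move let the fingers close. It gives the time, the measured TCP pose, the force, the opening and the grip force at its end, in the units of the state.
- monitor.sense(): the state, without advancing time (a new reading comes with each control period).
- eyes.capture(name): name is "scene" or "top"; returns a dict with "img" (400x640x3 uint8, red, green, blue), "K" (3x3 intrinsics, pixels), "R" (3x3) and "t" (3): a world point X has camera coordinates R X + t. Camera axes: x right, y down, z forward; pixel columns grow to the right and rows downward; lengths in mm; the calibration is good to about 2 mm. A picture is of the moment at which its call begins. There is no depth.
- job.finish_job(): hands the job in; it is judged then, once.
The state is a dict: "time_s": time; "joints": joint angles; "dq": joint speeds; "tau": joint torques, N m; "eef_pos": TCP position; "ee_rot": TCP orientation; "force": force on the tool from outside, world axes, zero at the start; "wrist_torque": the same for the moment, N m; "grip_width": opening from 0.0 (shut) to 1.0 (fully open); "grip_force": force on a finger pad.
Only numpy, scipy, OpenCV 4.12 (cv2) and the standard library are available. Lean on these libraries where they do the work, as an engineer would, in place of code of your own. Each camera call takes 0.05 s, during which the arm holds its last target. There are 200 camera calls.

## Working session

There is one attempt and no reset: what is moved stays moved. The work goes in short steps, Python scripts to look and compute and a tool call to move; the robot and the scene stay as the last step left them, time stands still between calls to the robot, and variables do not carry over. Pictures are saved under pics/ and viewed, at most 10 in all, crops included, and the job is handed in when it is done.

Besides the shell and the picture viewer there is one more tool, called after "Emit:" as name(argument=value, ...), one argument or row to a line, values as JSON. send_rows: Moves the arm, as the interface text tells. Its arguments: {"type":"object","properties":{"targets":{"type":"array","items":{"type":"number"}},"newtons":{"type":"number"}},"required":["targets"]}

```bash
mkdir -p pics; python3 - <<'E'
from rig import monitor,eyes
import cv2,numpy as np
for n in("scene","top"):
    d=eyes.capture(n); cv2.imwrite(f"pics/{n}0.png",d["img"][:,:,::-1]); np.savez(f"{n}0.npz",**d)
    print(n,d["K"].tolist(),d["R"].round(4).tolist(),d["t"].tolist())
print(monitor.sense())
E
```

```text
scene [[511.0345044328638, 0.0, 323.7017766573477], [0.0, 511.0345044328638, 197.91071941474357], [0.0, 0.0, 1.0]] [[0.0791, 0.9968, -0.0154], [0.5612, -0.0573, -0.8257], [-0.8239, 0.0567, -0.5639]] [-30.747251575309885, -222.76134661974305, 1578.4290264751062]
top [[398.228279305124, 0.0, 316.14684613670755], [0.0, 398.228279305124, 200.4632163414105], [0.0, 0.0, 1.0]] [[0.0094, -0.9999, 0.0069], [-0.9838, -0.0105, -0.1789], [0.1789, -0.0051, -0.9839]] [-10.327218865902857, 523.6335299412809, 1062.9470025944488]
{'time_s': 0.1, 'joints': array([ 1.06558564e+00,  3.13376131e-01,  1.49833932e+00, -3.60438583e-06,
        1.33095715e+00, -2.23389761e-01]), 'dq': array([ 0.0003655 , -0.00163966, -0.0024271 , -0.00124488,  0.00132014,
        0.00159855]), 'tau': array([ 2.32611041e-03, -4.12902367e+01, -2.60138798e+01, -1.52880580e-04,
        3.06128670e-03,  5.00965336e-05]), 'eef_pos': array([145.90759615, 504.0970195 , 230.8096631 ]), 'ee_rot': array([-1.90753961e-04,  1.40444168e-01,  9.90088453e-01, -5.05158700e-04]), 'force': array([-0.036875  , -0.0290696 ,  0.54707154]), 'wrist_torque': array([0.00495656, 0.0054828 , 0.05352855]), 'grip_force': 0.0, 'grip_width': 0.9987084241533896}
```

View pics/scene0.png

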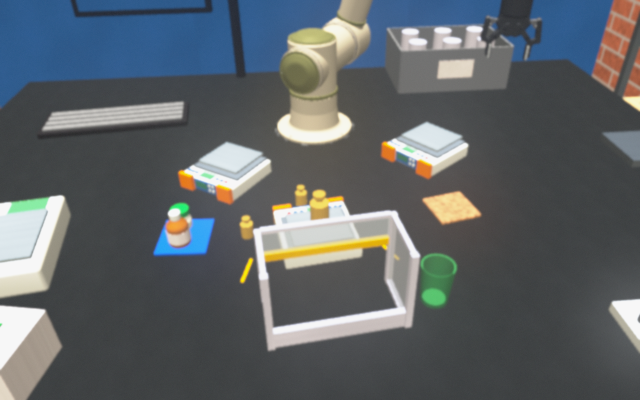

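View pics/top0.png

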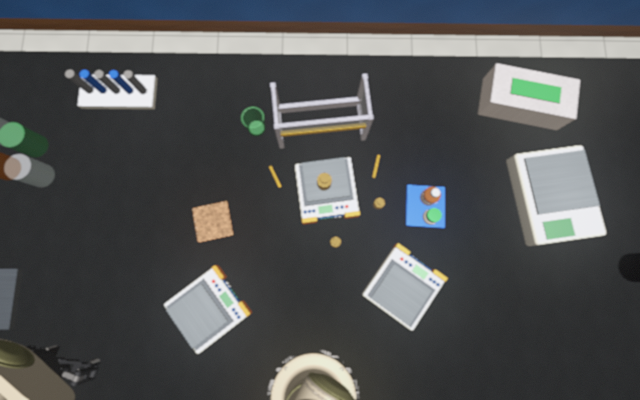

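The scene view looks from behind the shield. In the top view the balance is at about (327,190) with the weight at (324,181), the shield is at (322,110), the cork rest at (212,221), and decoy weights are at (379,203) and (335,241).

```bash
python3 - <<'E'
import cv2
im=cv2.imread("pics/top0.png")
cv2.imwrite("pics/c1.png",cv2.resize(im[70:250,180:400],(792,648),interpolation=cv2.INTER_CUBIC)[:600])
E
```

```text
(no output)
```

View pics/c1.png

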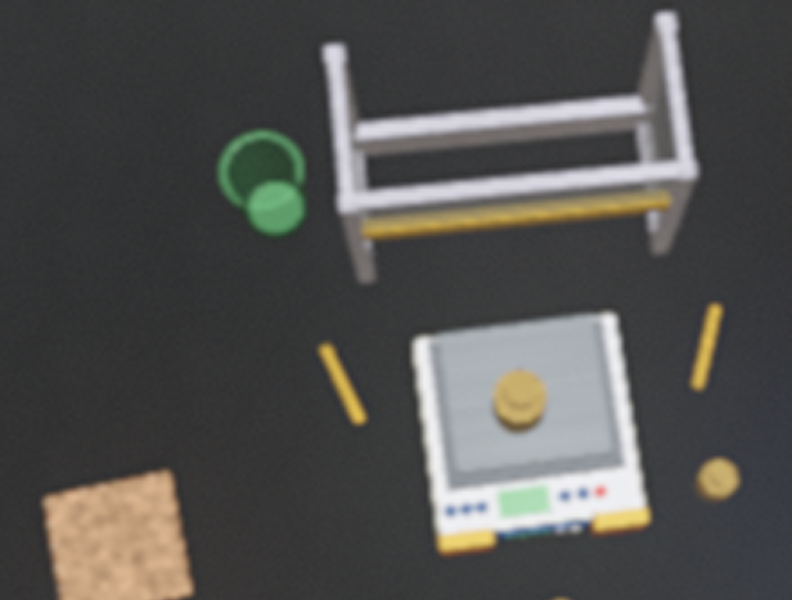

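The crop shows the stripe ends, post bases, rear stop, balance corners, weight and cork corners clearly. I'll convert these to world positions.

```bash
cat > h.py <<'E'
import numpy as np
def back(d,u,v,z):
    K,R,t=d["K"],d["R"],d["t"]
    r=R.T@np.linalg.inv(K)@[u,v,1]; c=-R.T@t
    return c+r*(z-c[2])/r[2]
def proj(d,X):
    p=d["K"]@(d["R"]@np.asarray(X,float)+d["t"]); return p[:2]/p[2]
E
python3 - <<'E'
from h import *
d=np.load("top0.npz")
C={'sL(left side) far':(325,346,1),'sL near':(360,421,1),'sR far':(715,307,1),'sR near':(698,387,1),
'postL':(366,282,0),'postR':(660,252,0),'topL':(346,206,168),'topR':(685,175,168),'topLback':(335,50,168),'topRback':(666,18,168),'stopL':(358,137,35),'stopR':(648,110,35),'barL':(366,230,98),'barR':(670,200,98),
'bRL':(414,340,58),'bRR':(615,314,58),'bFL':(438,538,52),'bFR':(649,515,52),'padL':(467,548,48),'padR':(621,525,48),
'panRL':(432,335,62),'panRR':(598,318,62),'panFL':(449,487,62),'panFR':(620,464,62),
'wknob':(520,390,134),'wbody':(520,398,110),'c1':(44,495,8),'c2':(170,471,8),'c3':(192,595,8),'c4':(60,615,8)}
for k,(u,v,z) in C.items(): print(k,back(d,180+u/3.6-.36,70+v/3.6-.36,z).round(1))
s=np.load("scene0.npz")
for u,v,z in [(319,195,134),(436,278,0)]: print(back(s,u,v,z).round(1))
E
```

```text
sL(left side) far [634.7 132.1   1. ]
sL near [572.2 101.8   1. ]
sR far [ 671.6 -188.5    1. ]
sR near [ 603.6 -173.3    1. ]
postL [690.1  99.9   0. ]
postR [ 718.9 -143.7    0. ]
topL [692.4 100.9 168. ]
topR [ 718.7 -141.1  168. ]
topLback [811.6 112.2 168. ]
topRback [ 839.8 -128.9  168. ]
stopL [802.1 106.5  35. ]
stopR [ 828.6 -130.9   35. ]
barL [699.9  92.4  98. ]
barR [ 726.7 -139.5   98. ]
bRL [624.9  56.3  58. ]
bRR [ 647.7 -100.6   58. ]
bFL [470.3  35.3  52. ]
bFR [ 489.8 -126.3   52. ]
padL [463.4  13.1  48. ]
padR [ 482.4 -105.1   48. ]
panRL [627.9  42.2  62. ]
panRR [643.1 -86.9  62. ]
panFL [508.3  27.2  62. ]
panFR [ 527.5 -103.3   62. ]
wknob [567.4 -24.6 134. ]
wbody [567.2 -25.3 110. ]
c1 [507.5 351.6   8. ]
c2 [528.1 252.2   8. ]
c3 [428.9 229.9   8. ]
c4 [412.1 332.8   8. ]
[581.4 -22.6 134. ]
[700.1 198.6   0. ]
```

Emit:
send_rows(
  targets=[0,0,-7.57,0,0,0.33,1,0,0,-7.57,0,0,0.33,1,0,0,-7.57,0,0,0.33,1,0,0,0,-0.496,-0.797,0,1,0,0,0,-0.496,-0.797,0,1],
)

```text
time_s: 0.72
eef_pos: [216.4, 414.9, 171.3]
ee_rot: [-0.0, -0.058, 0.998, -0.0]
force: [1.0, -0.7, 1.2]
grip_width: 1.003
grip_force: 0.0
```

Emit:
send_rows(
  targets=[0,0,0,-0.496,-0.797,0,1,0,0,0,-0.496,-0.797,0,1,0,0,0,-0.496,-0.797,0,1,0,0,0,-0.496,-0.797,0,1,0,0,0,-0.496,-0.797,0,1],
)

```text
time_s: 1.35
eef_pos: [392.0, 193.9, 171.9]
ee_rot: [-0.0, -0.057, 0.998, 0.0]
force: [1.1, 0.1, 0.3]
grip_width: 0.998
grip_force: 0.0
```

Emit:
send_rows(
  targets=[0,0,0,-0.496,-0.797,0,1,0,0,0,-0.496,-0.797,0,1,0,0,0,-0.496,-0.797,0,1,0,0,0,-0.496,-0.797,0,1,0,0,0,-0.496,-0.797,0,1],
)

```text
time_s: 1.98
eef_pos: [567.2, -26.6, 171.6]
ee_rot: [-0.0, -0.057, 0.998, 0.0]
force: [-0.1, 0.3, 0.3]
grip_width: 0.999
grip_force: 0.0
```

Emit:
send_rows(
  targets=[0,0,0,0,0,0,1,0,0,0,0,0,0,1],
)

```text
time_s: 2.22
eef_pos: [565.9, -24.5, 171.4]
ee_rot: [-0.001, -0.057, 0.998, 0.0]
force: [-0.6, 0.3, -0.3]
grip_width: 0.996
grip_force: 0.0
```

```bash
python3 - <<'E'
from rig import eyes
from h import *
import cv2
s=eyes.capture("scene")
print(proj(s,[567,-25,134]),proj(s,[567,-25,62]),proj(s,[566,-24.5,171]))
cv2.imwrite("pics/c2.png",cv2.resize(s["img"][130:280,230:430,::-1],None,fx=4,fy=4,interpolation=cv2.INTER_CUBIC))
E
```

```text
[317.3301762 191.1105584] [318.09760246 219.63100145] [317.12885022 175.28687301]
```

View pics/c2.png

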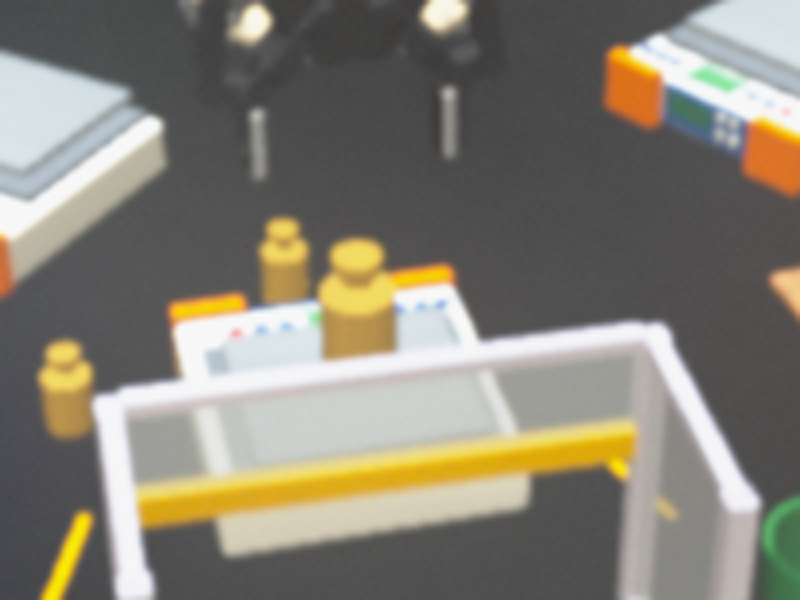

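The knob top is at (319,192.5), 2–3 mm from the predicted spot, and the fingers straddle it. Descending and gripping.

Emit:
send_rows(
  targets=[0,0,0,-0.05,0.02,0.7,1,0,0,0,0,0,0.7,1,0,0,0,0,0,0.25,1,0,0,0,0,0,0,-1,0,0,0,0,0,0,-1],
  newtons=50,
)

```text
time_s: 2.9
eef_pos: [570.1, -23.4, 74.6]
ee_rot: [0.001, -0.057, 0.998, -0.0]
force: [0.2, 0.0, 0.2]
grip_width: 0.603
grip_force: 0.0
```

Emit:
send_rows(
  targets=[0,0,0,0,0,0,-1,0,0,0,0,0,0,-1,0,0,0,0,0,0,-1,0,0,0,0,0,0,-1,0,0,0,0,0,0,-1],
)

```text
time_s: 3.52
eef_pos: [570.0, -23.4, 74.7]
ee_rot: [0.001, -0.057, 0.998, -0.0]
force: [-2.1, 1.0, 5.3]
grip_width: 0.449
grip_force: 50.3
```

Emit:
send_rows(
  targets=[0,0,0,0,0,-0.25,-1,0,0,0,0,0,-0.25,-1,0,0,0,0.155,0.771,0,-1,0,0,0,0.155,0.771,0,-1,0,0,0,0.155,0.771,0,-1],
)

```text
time_s: 4.15
eef_pos: [525.3, 112.5, 103.9]
ee_rot: [0.001, -0.057, 0.998, -0.0]
force: [0.5, -0.4, -4.8]
grip_width: 0.452
grip_force: 51.6
```

Emit:
send_rows(
  targets=[0,0,0,0.155,0.771,0,-1,0,0,0,0.155,0.771,0,-1,0,0,0,0.155,0.771,0,-1,0,0,0,0.155,0.771,0,-1,0,0,0,0,0,0.4,-1],
)

```text
time_s: 4.78
eef_pos: [467.5, 294.0, 81.0]
ee_rot: [0.002, -0.059, 0.998, 0.001]
force: [0.2, -2.0, -5.3]
grip_width: 0.454
grip_force: 51.9
```

Emit:
send_rows(
  targets=[0,0,0,0,0,0.4,-1,0,0,0,0,0,0.35,-1,0,0,0,0,0,0,-1],
)

```text
time_s: 5.15
eef_pos: [467.0, 290.6, 33.5]
ee_rot: [-0.001, -0.057, 0.998, -0.0]
force: [-0.1, 0.1, -4.4]
grip_width: 0.455
grip_force: 51.8
```

Emit:
send_rows(
  targets=[0,0,0,0,0,0.11,-1,0,0,0,0,0,0.07,-1,0,0,0,0,0,0.02,-1,0,0,0,0,0,0,-1],
)

```text
time_s: 5.65
eef_pos: [467.6, 290.9, 22.1]
ee_rot: [0.0, -0.057, 0.998, 0.0]
force: [0.2, 0.6, -4.5]
grip_width: 0.453
grip_force: 52.0
```

Emit:
send_rows(
  targets=[0,0,0,0,0,0.015,-1,0,0,0,0,0,0.015,-1,0,0,0,0,0,0,-1],
)

```text
time_s: 6.02
eef_pos: [467.7, 290.9, 20.8]
ee_rot: [0.0, -0.057, 0.998, 0.0]
force: [-3.2, -2.2, 5.8]
grip_width: 0.455
grip_force: 52.8
```

Emit:
send_rows(
  targets=[0,0,0,0,0,-0.01,0.3,0,0,0,0,0,0,1,0,0,0,0,0,0,1,0,0,0,0,0,0,1,0,0,0,0,0,-0.5,1],
)

```text
time_s: 6.65
eef_pos: [466.4, 290.4, 49.4]
ee_rot: [-0.002, -0.057, 0.998, -0.001]
force: [-0.2, 0.8, -0.2]
grip_width: 1.0
grip_force: 0.0
```

Emit:
send_rows(
  targets=[0,0,0,0,0,-0.7,1,0,0,0,0,0,-0.6,1],
)

```text
time_s: 6.9
eef_pos: [467.6, 290.8, 130.2]
ee_rot: [0.0, -0.057, 0.998, 0.0]
force: [0.5, 0.2, 0.4]
grip_width: 0.999
grip_force: 0.0
```

```bash
python3 - <<'E'
from rig import eyes
from h import *
import cv2
s=eyes.capture("scene"); t=eyes.capture("top")
a=s["img"][60:260,380:520,::-1]; b=t["img"][140:260,170:380,::-1]
a=cv2.resize(a,(420,600)); b=cv2.resize(b,(380,217))
o=np.zeros((600,800,3),np.uint8); o[:,:420]=a; o[:217,420:]=b
cv2.imwrite("pics/c3.png",o)
E
```

```text
(no output)
```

View pics/c3.png

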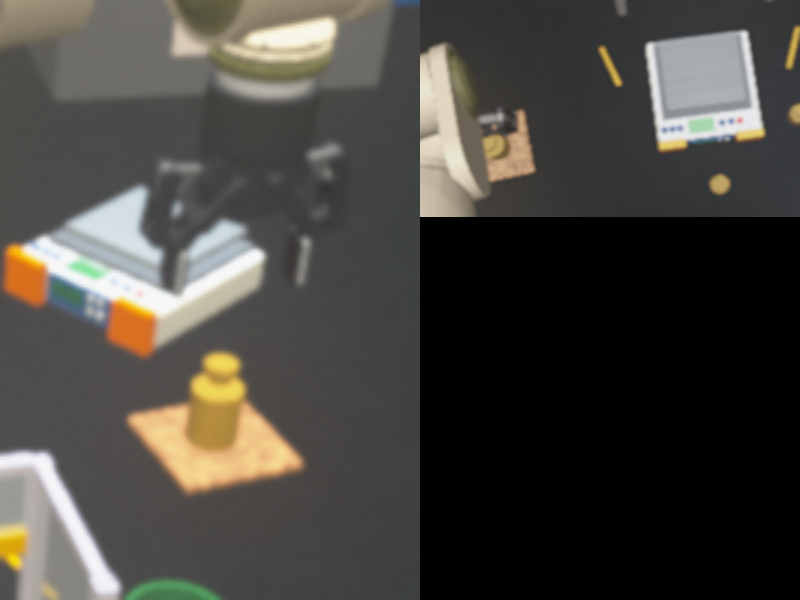

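Emit:
send_rows(
  targets=[0,0,0,0.264,-0.904,0,-1,0,0,0,0.264,-0.904,0,-1,0,0,0,0.264,-0.904,0,-1,0,0,0,0.264,-0.904,0,-1,0,0,0,0.264,-0.904,0,-1],
)

```text
time_s: 7.62
eef_pos: [419.1, 10.8, 128.3]
ee_rot: [-0.0, -0.057, 0.998, 0.0]
force: [1.0, -0.2, -0.9]
grip_width: 0.0
grip_force: 0.0
```

Emit:
send_rows(
  targets=[0,0,0,0,0,0.7,-1,0,0,0,0,0,0.7,-1,0,0,0,0,0,0.43,-1,0,0,0,0,0,0,-1],
)

```text
time_s: 8.12
eef_pos: [418.6, 12.6, 17.4]
ee_rot: [-0.002, -0.057, 0.998, 0.001]
force: [1.0, -0.1, -0.4]
grip_width: -0.002
grip_force: 0.0
```

```bash
cat >> h.py <<'E'
O=np.array([731,-20.]);A=.115;B=np.array([[np.cos(A),np.sin(A)],[-np.sin(A),np.cos(A)]])
S=lambda x,y:(B@(np.array([x,y])-O)).round(1)
E
python3 - <<'E'
from rig import monitor
from h import *
p=monitor.sense(); print(S(*p["eef_pos"][:2]),p["eef_pos"],p["force"])
d=np.load("top0.npz")
for u,v in [(379,203),(335,241)]: print(S(*back(d,u,v,45)[:2]))
E
```

```text
[-306.6   68.3] [418.55692703  12.6254666   17.44223331] [ 0.95374688 -0.08501366 -0.41332146]
[-229.2 -135.3]
[-321.6   -1. ]
```

Emit:
send_rows(
  targets=[0,0,0,-0.2,0,0,-1,0,0,0,-0.2,0,0,-1,0,0,0,-0.1,0,0,-1],
)

```text
time_s: 8.5
eef_pos: [451.1, 15.8, 19.6]
ee_rot: [0.001, -0.057, 0.998, -0.0]
force: [0.2, 0.1, -0.5]
grip_width: 0.001
grip_force: 0.0
```

Emit:
send_rows(
  targets=[0,0,0,-0.1,0,0,-1,0,0,0,-0.1,0,0,-1,0,0,0,-0.1,0,0,-1],
)

```text
time_s: 8.88
eef_pos: [466.0, 18.5, 18.7]
ee_rot: [-0.002, -0.057, 0.998, 0.001]
force: [-7.3, 3.0, 5.5]
grip_width: -0.001
grip_force: 3.8
```

```bash
python3 - <<'E'
from rig import monitor,eyes
from h import *
import cv2
p=monitor.sense(); print(S(*p["eef_pos"][:2]),p["eef_pos"],p["force"])
t=eyes.capture("top"); s=eyes.capture("scene")
o=np.zeros((600,800,3),np.uint8)
o[:,:400]=cv2.resize(t["img"][90:240,270:370,::-1],(400,600),interpolation=cv2.INTER_CUBIC); o[:,400:]=cv2.resize(s["img"][190:340,250:350,::-1],(400,600),interpolation=cv2.INTER_CUBIC)
cv2.imwrite("pics/c4.png",o)
E
```

```text
[-258.8   68.6] [466.03315816  18.49509609  18.6533672 ] [-7.34922391  2.95208665  5.50282722]
```

View pics/c4.png

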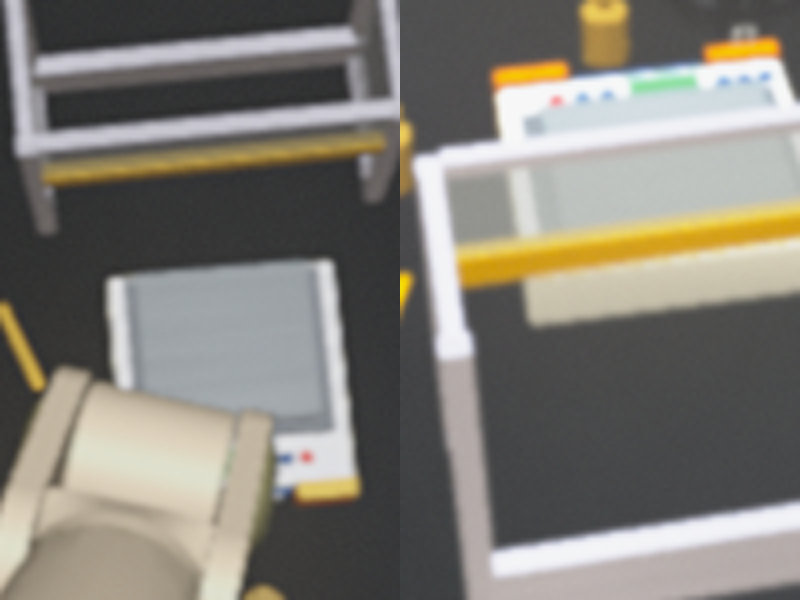

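The view shows the balance turning clockwise under the push, with rear corners at about (297,159) and (353,155) in the top image. I'll write a rear-edge fit to read the yaw.

Emit:
send_rows(
  targets=[0,0,0,-0.1,0,0,-1,0,0,0,-0.1,0,0,-1,0,0,0,-0.1,0,0,-1,0,0,0,0,0,0,-1],
)

```text
time_s: 9.48
eef_pos: [485.3, 20.1, 18.7]
ee_rot: [-0.0, -0.057, 0.998, 0.0]
force: [-0.7, 2.5, -0.5]
grip_width: 0.003
grip_force: 0.7
```

```bash
cat >> h.py <<'E'
import cv2
def plan(d,z=58,n=None):
    # rectified S-frame picture at height z: row 0 = x 120, col 0 = y 150, 1 mm/px
    w=lambda x,y:[*(O+B.T@[x,y]),z]
    q=[(120,150),(120,-150),(-380,-150),(-380,150)]
    H=cv2.getPerspectiveTransform(np.float32([proj(d,w(*a)) for a in q]),np.float32([(150-y,120-x) for x,y in q]))
    return cv2.warpPerspective(d["img"],H,(300,500),flags=cv2.INTER_CUBIC)
def rear(d,lo=-200,hi=-10):
    im=plan(d).astype(int); br=(im.min(2)>120)&(im.max(2)-im.min(2)<60)
    P=[]
    for c in range(20,280):
        r=np.flatnonzero(br[120-hi:120-lo,c])
        if len(r)>4: P.append((150-c,hi-r[0]))
    P=np.array(P); 
    for _ in range(8):
        a=np.polyfit(P[:,0],P[:,1],1); e=P[:,1]-np.polyval(a,P[:,0]); k=abs(e)<max(2,1.5*np.median(abs(e)))
        if k.all(): break
        P=P[k]
    y=P[:,0]; th=-np.arctan(a[0]); m=(y.max()+y.min())/2; xm=np.polyval(a,m)
    return dict(n=len(P),w=int(y.max()-y.min()),yaw=round(th,3),x=round(xm-85*np.cos(th),1),y=round(m-85*np.sin(th),1))
def look():
    from rig import monitor,eyes
    p=monitor.sense(); d=eyes.capture("top"); cv2.imwrite("last.png",plan(d)[:,:,::-1])
    print(round(p["time_s"],2),S(*p["eef_pos"][:2]),p["eef_pos"].round(1),p["force"].round(1)); print(rear(d))
E
python3 -c "
from h import *
print(rear(np.load('top0.npz')));look()"
```

```text
{'n': 145, 'w': 149, 'yaw': np.float64(0.034), 'x': np.float64(-177.2), 'y': np.float64(10.6)}
9.47 [-239.5   68. ] [485.3  20.1  18.7] [-0.7  2.5 -0.5]
{'n': 95, 'w': 94, 'yaw': np.float64(-0.09), 'x': np.float64(-156.5), 'y': np.float64(-30.4)}
```

Emit:
send_rows(
  targets=[0,0,0,-0.1,0,0,-1,0,0,0,-0.1,0,0,-1,0,0,0,-0.1,0,0,-1,0,0,0,0,0,0,-1],
)

```text
time_s: 10.02
eef_pos: [503.5, 22.0, 18.9]
ee_rot: [0.0, -0.057, 0.998, -0.0]
force: [-0.7, 0.7, -0.6]
grip_width: 0.004
grip_force: 0.6
```

```bash
python3 -c "
from h import *
look()"
```

```text
10.03 [-221.2   67.8] [503.5  22.   18.9] [-0.7  0.7 -0.6]
{'n': 21, 'w': 184, 'yaw': np.float64(0.238), 'x': np.float64(-165.5), 'y': np.float64(15.9)}
```

View last.png

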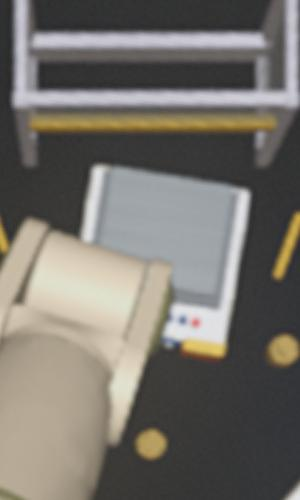

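The plan view shows rear corners at (93,166) and (249,188), so yaw is about −0.14 with the left corner ahead. I'll push slightly more, then move to the right corner.

Emit:
send_rows(
  targets=[0,0,0,-0.1,0,0,-1,0,0,0,-0.05,0,0,-1,0,0,0,0,0,0,-1,0,0,0,0.5,0,0,-1,0,0,0,0.5,0,0,-1],
)

```text
time_s: 10.7
eef_pos: [452.7, 15.7, 19.1]
ee_rot: [0.001, -0.057, 0.998, -0.0]
force: [0.4, -0.7, 0.4]
grip_width: 0.003
grip_force: 0.0
```

Emit:
send_rows(
  targets=[0,0,0,0,-0.4,-0.6,-1,0,0,0,0,-0.6,0,-1,0,0,0,0,-0.6,0,-1,0,0,0,0,-0.48,0.6,-1,0,0,0,0,0,0,-1],
)

```text
time_s: 11.32
eef_pos: [466.5, -109.2, 17.5]
ee_rot: [-0.001, -0.056, 0.998, 0.0]
force: [-0.7, 0.2, 0.3]
grip_width: 0.004
grip_force: 0.0
```

```bash
python3 -c "
from h import *
look()"
```

```text
11.32 [-273.   -58.3] [ 466.5 -109.2   17.5] [-0.7  0.2  0.3]
{'n': 96, 'w': 96, 'yaw': np.float64(-0.211), 'x': np.float64(-139.9), 'y': np.float64(-36.2)}
```

View last.png

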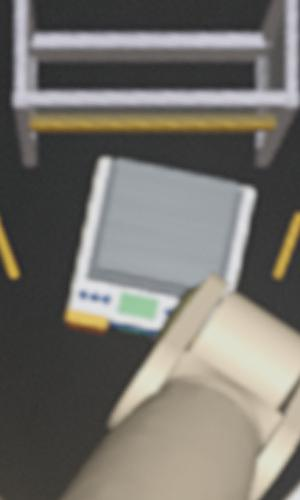

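Rear corners at (102,157) and (256,187): yaw is about −0.19 and the origin about (−136,−13). Now the right swing.

Emit:
send_rows(
  targets=[0,0,0,-0.25,-0.06,0,-1,0,0,0,-0.2,0,0,-1,0,0,0,-0.12,0,0,-1,0,0,0,-0.12,0,0,-1,0,0,0,-0.12,0,0,-1],
)

```text
time_s: 12.0
eef_pos: [515.0, -105.8, 19.2]
ee_rot: [-0.001, -0.058, 0.998, -0.0]
force: [-6.9, -2.3, 4.8]
grip_width: 0.001
grip_force: 3.2
```

Emit:
send_rows(
  targets=[0,0,0,-0.12,-0.01,0,-1,0,0,0,-0.12,-0.01,0,-1,0,0,0,-0.12,-0.01,0,-1,0,0,0,-0.12,-0.01,0,-1,0,0,0,-0.12,-0.01,0,-1],
)

```text
time_s: 12.62
eef_pos: [551.2, -104.8, 19.2]
ee_rot: [-0.001, -0.058, 0.998, -0.0]
force: [-6.3, -3.8, 3.9]
grip_width: -0.003
grip_force: 3.4
```

```bash
sed -i 's/lo=-200,hi=-10/lo=-110,hi=-11/; s/range(20,280)/range(45,255)/' h.py; python3 -c "
from h import *
look()"
```

```text
12.62 [-188.4  -63.6] [ 551.2 -104.8   19.2] [-6.3 -3.8  3.9]
{'n': 128, 'w': 127, 'yaw': np.float64(0.003), 'x': np.float64(-96.6), 'y': np.float64(17.2)}
```

Emit:
send_rows(
  targets=[0,0,0,-0.12,-0.01,0,-1,0,0,0,-0.12,-0.01,0,-1,0,0,0,-0.12,-0.01,0,-1,0,0,0,-0.12,-0.01,0,-1,0,0,0,-0.12,-0.01,0,-1],
)

```text
time_s: 13.3
eef_pos: [587.3, -103.6, 19.0]
ee_rot: [-0.001, -0.058, 0.998, -0.0]
force: [-5.1, -3.3, 3.1]
grip_width: -0.001
grip_force: 3.0
```

Emit:
send_rows(
  targets=[0,0,0,0,0,0,-1,0,0,0,0.4,0,0,-1,0,0,0,0.8,0,0,-1,0,0,0,0,0.5,-0.6,-1,0,0,0,0,0.8,0,-1],
)

```text
time_s: 13.92
eef_pos: [508.4, -34.4, 57.2]
ee_rot: [0.003, -0.056, 0.998, -0.001]
force: [1.2, -0.2, -0.1]
grip_width: -0.0
grip_force: 0.0
```

```bash
python3 -c "
from h import *
look()"
```

```text
13.93 [-222.8   11.3] [508.4 -34.4  57.2] [ 1.2 -0.2 -0.1]
{'n': 119, 'w': 122, 'yaw': np.float64(-0.001), 'x': np.float64(-96.3), 'y': np.float64(42.1)}
```

View last.png

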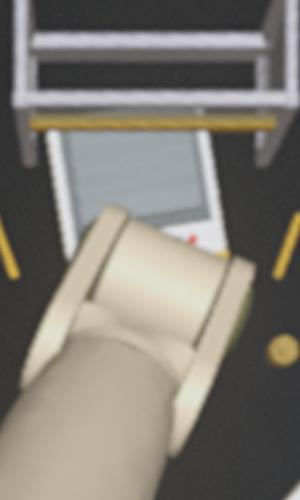

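The plan view shows the balance turned anticlockwise by about 0.18, with its rear under the bar; the left edge runs (50,135)–(70,258) and the right pad is at (222,254). Now the second left swing, pushed on the outer part of the pad so it turns more than it advances.

Emit:
send_rows(
  targets=[0,0,0,0,0.85,0,-1,0,0,0,0,0,0.62,-1,0,0,0,-0.3,0,0,-1,0,0,0,-0.3,0,0,-1,0,0,0,-0.15,0.0,0,-1],
)

```text
time_s: 14.6
eef_pos: [546.7, 21.9, 17.7]
ee_rot: [0.0, -0.057, 0.998, 0.0]
force: [0.4, -0.1, -0.8]
grip_width: 0.003
grip_force: 0.0
```

Emit:
send_rows(
  targets=[0,0,0,-0.12,0.04,0,-1,0,0,0,-0.12,0.04,0,-1,0,0,0,-0.12,0.04,0,-1,0,0,0,0,0,0,-1],
)

```text
time_s: 15.1
eef_pos: [566.4, 31.7, 17.5]
ee_rot: [-0.001, -0.057, 0.998, 0.0]
force: [-2.3, 0.3, 0.8]
grip_width: 0.001
grip_force: 0.8
```

```bash
cat >> h.py <<'E'
def side(d,side,x0,x1):
    # outer long edge of the case: side=-1 right, +1 left; rows between x1 (far) and x0 (near)
    im=plan(d).astype(int); br=(im.min(2)>130)&(im.max(2)-im.min(2)<50); P=[]
    for r in range(120-x1,120-x0):
        c=np.flatnonzero(br[r,45:255])+45
        if len(c)>4: P.append((120-r,150-(c[-1] if side<0 else c[0])))
    P=np.array(P)
    for _ in range(10):
        a=np.polyfit(P[:,0],P[:,1],1); e=P[:,1]-np.polyval(a,P[:,0]); k=abs(e)<max(1.5,1.5*np.median(abs(e)))
        if k.all(): break
        P=P[k]
    print(side,len(P),P[:,0].min(),P[:,0].max(),'yaw',np.arctan(a[0]).round(3),'y@-50',np.polyval(a,-50).round(1))
E
python3 -c "
from h import *
look()
from rig import eyes
d=eyes.capture('top'); side(d,-1,-110,-15)"
```

```text
15.1 [-157.6   70.2] [566.4  31.7  17.5] [-2.3  0.3  0.8]
{'n': 138, 'w': 159, 'yaw': np.float64(-0.002), 'x': np.float64(-96.3), 'y': np.float64(15.7)}
-1 95 -109 -15 yaw 0.072 y@-50 -67.7
```

Emit:
send_rows(
  targets=[0,0,0,-0.12,0.03,0,-1,0,0,0,-0.12,0.03,0,-1,0,0,0,-0.12,0.03,0,-1,0,0,0,0,0,0,-1],
)

```text
time_s: 15.7
eef_pos: [587.8, 39.0, 17.6]
ee_rot: [0.0, -0.057, 0.998, 0.0]
force: [-1.1, 0.6, -1.0]
grip_width: -0.001
grip_force: 0.2
```

```bash
python3 -c "
from h import *
look()
from rig import eyes
d=eyes.capture('top'); side(d,-1,-110,-15);side(d,-1,-70,-15)"
```

```text
15.7 [-135.4   75. ] [587.8  39.   17.6] [-1.1  0.6 -1. ]
{'n': 179, 'w': 178, 'yaw': np.float64(0.0), 'x': np.float64(-96.3), 'y': np.float64(16.0)}
-1 95 -109 -15 yaw -0.036 y@-50 -72.3
-1 55 -69 -15 yaw -0.034 y@-50 -72.3
```

Emit:
send_rows(
  targets=[0,0,0,-0.12,0.02,0,-1,0,0,0,-0.12,0.02,0,-1,0,0,0,-0.15,0.02,0,-1,0,0,0,0,0,0,-1],
)

```text
time_s: 16.3
eef_pos: [610.8, 45.2, 17.7]
ee_rot: [0.0, -0.057, 0.998, -0.0]
force: [-0.4, 0.3, -0.1]
grip_width: 0.001
grip_force: 0.0
```

```bash
python3 -c "
from h import *
look()
from rig import eyes
d=eyes.capture('top'); side(d,-1,-90,-15);side(d,-1,-65,-15)"
```

```text
16.3 [-111.9   78.6] [610.8  45.2  17.7] [-0.4  0.3 -0.1]
{'n': 187, 'w': 186, 'yaw': np.float64(-0.002), 'x': np.float64(-96.1), 'y': np.float64(12.2)}
-1 75 -89 -15 yaw -0.168 y@-50 -75.3
-1 50 -64 -15 yaw -0.178 y@-50 -75.2
```

Emit:
send_rows(
  targets=[0,0,0,0.4,0,0,-1,0,0,0,0.5,0,0,-1,0,0,0,0,-0.5,-0.6,-1,0,0,0,0,-0.8,0,-1,0,0,0,0,-0.8,0,-1],
)

```text
time_s: 17.02
eef_pos: [571.6, -87.8, 54.5]
ee_rot: [0.001, -0.057, 0.998, -0.0]
force: [-0.6, -0.7, 0.3]
grip_width: 0.001
grip_force: 0.0
```

Emit:
send_rows(
  targets=[0,0,0,0,0,0.6,-1,0,0,0,0,0,0,-1,0,0,0,-0.2,0,0,-1,0,0,0,-0.12,0,0,-1,0,0,0,-0.12,0,0,-1],
)

```text
time_s: 17.65
eef_pos: [598.1, -82.9, 18.5]
ee_rot: [0.0, -0.058, 0.998, -0.0]
force: [0.2, 1.0, 0.0]
grip_width: -0.004
grip_force: 0.0
```

```bash
python3 -c "
from h import *
look()
from rig import eyes
d=eyes.capture('top'); side(d,1,-90,-15);side(d,1,-65,-15)"
```

```text
17.65 [-139.2  -47.2] [598.1 -82.9  18.5] [0.2 1.  0. ]
{'n': 149, 'w': 160, 'yaw': np.float64(0.001), 'x': np.float64(-96.2), 'y': np.float64(0.9)}
1 75 -89 -15 yaw -0.144 y@-50 86.8
1 50 -64 -15 yaw -0.148 y@-50 86.8
```

Emit:
send_rows(
  targets=[0,0,0,-0.12,-0.02,0,-1,0,0,0,-0.12,-0.02,0,-1,0,0,0,-0.12,-0.02,0,-1,0,0,0,-0.1,-0.02,0,-1,0,0,0,0,0,0,-1],
)

```text
time_s: 18.38
eef_pos: [625.8, -85.1, 17.6]
ee_rot: [-0.0, -0.057, 0.998, -0.0]
force: [0.1, -0.9, -0.1]
grip_width: -0.003
grip_force: 0.2
```

```bash
python3 -c "
from h import *
look()
from rig import eyes
d=eyes.capture('top'); side(d,1,-80,-15);side(d,1,-55,-15)"
```

```text
18.38 [-112.   -52.6] [625.8 -85.1  17.6] [ 0.1 -0.9 -0.1]
{'n': 155, 'w': 190, 'yaw': np.float64(0.003), 'x': np.float64(-96.1), 'y': np.float64(-9.2)}
1 65 -79 -15 yaw -0.062 y@-50 89.2
1 40 -54 -15 yaw -0.092 y@-50 89.8
```

Emit:
send_rows(
  targets=[0,0,0,-0.1,-0.02,0,-1,0,0,0,-0.08,-0.02,0,-1,0,0,0,-0.06,-0.02,0,-1,0,0,0,0,0,0,-1],
)

```text
time_s: 18.98
eef_pos: [640.2, -87.0, 17.6]
ee_rot: [-0.0, -0.057, 0.998, -0.0]
force: [-3.0, -3.1, 0.3]
grip_width: -0.002
grip_force: 1.3
```

```bash
python3 -c "
from h import *
look()
from rig import eyes
d=eyes.capture('top'); side(d,1,-80,-15);side(d,1,-55,-15)"
```

```text
18.98 [-97.9 -56.1] [640.2 -87.   17.6] [-3.  -3.1  0.3]
{'n': 191, 'w': 193, 'yaw': np.float64(0.001), 'x': np.float64(-96.1), 'y': np.float64(-7.6)}
1 65 -79 -15 yaw 0.015 y@-50 88.9
1 40 -54 -15 yaw 0.021 y@-50 88.9
```

Emit:
send_rows(
  targets=[0,0,0,0.7,0,0,-1,0,0,0,0,0.5,-0.6,-1,0,0,0,0,0.8,0,-1,0,0,0,0,0.75,0,-1,0,0,0,0,0,0.6,-1],
)

```text
time_s: 19.7
eef_pos: [586.0, 33.7, 19.7]
ee_rot: [0.003, -0.059, 0.998, -0.0]
force: [0.3, -0.9, -0.8]
grip_width: 0.001
grip_force: 0.0
```

Emit:
send_rows(
  targets=[0,0,0,-0.25,0,0,-1,0,0,0,-0.25,0,0,-1,0,0,0,-0.1,0,0,-1,0,0,0,-0.05,0,0,-1,0,0,0,0,0,0,-1],
)

```text
time_s: 20.32
eef_pos: [623.0, 35.2, 17.7]
ee_rot: [0.0, -0.057, 0.998, 0.0]
force: [0.4, -0.5, 0.2]
grip_width: -0.001
grip_force: 0.0
```

```bash
python3 -c "
from h import *
look()
from rig import eyes
d=eyes.capture('top'); side(d,-1,-80,-15)"
```

```text
20.32 [-100.9   67.2] [623.   35.2  17.7] [ 0.4 -0.5  0.2]
{'n': 124, 'w': 176, 'yaw': np.float64(-0.004), 'x': np.float64(-96.2), 'y': np.float64(17.4)}
-1 64 -78 -15 yaw -0.001 y@-50 -71.4
```

Slow push on the left now, watching for the stop.

Emit:
send_rows(
  targets=[0,0,0,-0.05,0,0,-1,0,0,0,-0.05,0,0,-1],
)

```text
time_s: 20.68
eef_pos: [628.0, 36.2, 17.7]
ee_rot: [-0.002, -0.057, 0.998, 0.0]
force: [-8.0, 1.6, 5.9]
grip_width: -0.002
grip_force: 3.9
```

Emit:
send_rows(
  targets=[0,0,0,-0.05,0,0,-1,0,0,0,-0.05,0,0,-1],
)

```text
time_s: 20.92
eef_pos: [628.0, 36.3, 17.7]
ee_rot: [-0.01, -0.058, 0.998, 0.0]
force: [-55.0, -6.8, 35.8]
grip_width: 0.002
grip_force: 28.1
```

```bash
python3 -c "
from h import *
look()
from rig import eyes
d=eyes.capture('top'); side(d,-1,-80,-15)"
```

```text
20.93 [-95.9  67.8] [628.   36.3  17.7] [-55.   -6.8  35.8]
{'n': 128, 'w': 177, 'yaw': np.float64(-0.004), 'x': np.float64(-96.2), 'y': np.float64(16.9)}
-1 46 -77 -15 yaw -0.021 y@-50 -71.1
```

The left rear is against the stop. Backing off and seating the right side.

Emit:
send_rows(
  targets=[0,0,0,0.75,0,0,-1,0,0,0,0,-0.5,-0.6,-1,0,0,0,0,-0.8,0,-1,0,0,0,0,-0.8,0,-1,0,0,0,0,0,0.6,-1],
)

```text
time_s: 21.65
eef_pos: [606.9, -97.7, 19.8]
ee_rot: [0.003, -0.055, 0.998, -0.002]
force: [0.5, 0.5, -0.2]
grip_width: 0.0
grip_force: 0.0
```

Emit:
send_rows(
  targets=[0,0,0,-0.25,0,0,-1,0,0,0,-0.25,0,0,-1,0,0,0,-0.1,0,0,-1,0,0,0,0,0,0,-1],
)

```text
time_s: 22.15
eef_pos: [640.5, -89.6, 17.6]
ee_rot: [-0.0, -0.057, 0.998, 0.0]
force: [-0.6, -0.6, -0.1]
grip_width: -0.0
grip_force: 0.0
```

```bash
python3 -c "
from h import *
look()"
```

```text
22.15 [-97.8 -58.8] [640.5 -89.6  17.6] [-0.6 -0.6 -0.1]
{'n': 192, 'w': 193, 'yaw': np.float64(0.001), 'x': np.float64(-96.1), 'y': np.float64(-7.6)}
```

Emit:
send_rows(
  targets=[0,0,0,-0.04,0,0,-1,0,0,0,-0.03,0,0,-1],
)

```text
time_s: 22.45
eef_pos: [642.7, -89.7, 17.7]
ee_rot: [-0.003, -0.057, 0.998, 0.0]
force: [-18.6, -4.4, 10.9]
grip_width: -0.001
grip_force: 9.7
```

Emit:
send_rows(
  targets=[0,0,0,-0.03,0,0,-1,0,0,0,0,0,0,-1],
)

```text
time_s: 22.7
eef_pos: [642.6, -89.7, 17.7]
ee_rot: [-0.005, -0.057, 0.998, 0.0]
force: [-25.5, -4.1, 14.9]
grip_width: 0.001
grip_force: 12.7
```

Both corners are firm at the same depth (−95.6 and −95.9), so the balance should be home and square. Retreating for a final look.

Emit:
send_rows(
  targets=[0,0,0,0.5,0,0,-1,0,0,0,0.8,0,0,-1,0,0,0,0,0,-0.9,-1,0,0,0,0.3,-0.6,-0.7,-1,0,0,0,0.3,-0.8,0,-1],
)

```text
time_s: 23.32
eef_pos: [543.9, -186.6, 117.5]
ee_rot: [0.003, -0.058, 0.998, -0.002]
force: [0.1, 0.2, -0.8]
grip_width: -0.001
grip_force: 0.0
```

Emit:
send_rows(
  targets=[0,0,0,0.3,-0.8,0,-1,0,0,0,0.3,-0.8,0,-1,0,0,0,0.3,-0.8,0,-1,0,0,0,0.3,-0.8,0,-1,0,0,0,0,0,0,-1],
)

```text
time_s: 23.95
eef_pos: [491.9, -387.5, 113.5]
ee_rot: [0.0, -0.055, 0.998, -0.0]
force: [0.6, -0.1, 0.7]
grip_width: 0.003
grip_force: 0.0
```

```bash
python3 - <<'E'
from h import *
from rig import eyes
d=eyes.capture("top"); s=eyes.capture("scene"); side(d,1,-70,-15); side(d,-1,-70,-15)
o=np.zeros((600,800,3),np.uint8)
o[:500,:300]=plan(d)[:,:,::-1]; o[:400,300:]=cv2.resize(s["img"][150:350,230:480,::-1],(500,400))
o[430:600,300:500]=cv2.resize(d["img"][185:270,180:280,::-1],(200,170))
cv2.imwrite("pics/f.png",o)
E
```

```text
1 55 -69 -15 yaw 0.005 y@-50 88.4
-1 55 -69 -15 yaw 0.0 y@-50 -71.6
```

View pics/f.png

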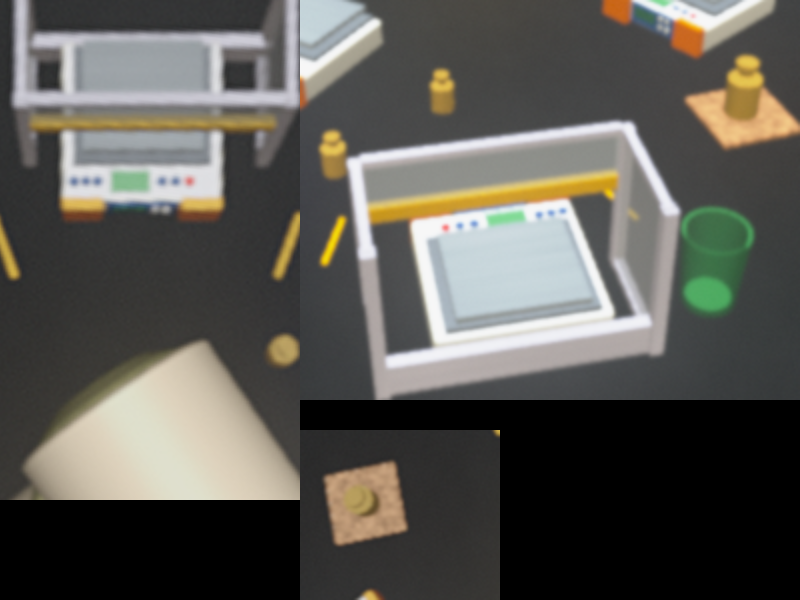

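The balance is square against the rear stop, with its front pads at about (83,207) and (200,207) in the plan view. The weight stands on the cork and the beaker is untouched, so I'm handing in.

```bash
python3 -c "
from rig import job
print(job.finish_job())"
```

```text
the job is handed in; nothing more can be done
None
```

I handed the job in at about 24 s (limit 67 s): the brass weight stands upright on the cork rest, and the balance was walked left–right–left–right into the shield and looks square and home against the rear stop; the hand-in gave no verdict.

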